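# Make up the drawer and door fitting kits

### The arm

A 7-joint arm with a two-finger parallel gripper is mounted at the origin on the work surface. World frame = base frame: x ahead of the robot, y to its left, z up, the work surface at z = 0. Lengths are in mm, angles in rad, forces in N, time in s.
With the tool pointing down it reaches from about 350 to 900 mm from the base axis. Payload 8.1 kg.
Tool frame: the origin (TCP) lies between the finger pads; the fingertips stand 25 mm ahead of it and the grasp point (between the pads) lies 6 mm ahead of it; z points along the fingers, y is the line along which they close (so a half turn about z gives the same grasp; the last joint's range is limited). The gripper opens to 92 mm and grips with 3 to 60 N. Pads are 19 mm wide; open, the fingers measure 130 mm over their backs; the gripper's body (75 mm by 190 mm) begins 47 mm behind the grasp point.
Start: joints at [1.051, 0.434, 0.025, 1.573, -0.012, 1.134, -0.075], TCP at [253.001, -571.516, 251.742] pointing down, gripper open.
Joint ranges: [-2.62, 2.62], [-0.44, 2.09], [-1.27, 1.32], [0.08, 2.57], [-1.32, 4.46], [0.12, 2], [-2.74, 2.74]. Speed limits (rad/s): [2.22, 2.22, 3.01, 3.01, 3.14, 3.14, 3.14].

### API

Orientations are given as a unit quaternion [w, x, y, z].
In Python, from cell import readout, imaging, ctrl gives the robot as it stands. The module is installed in compiled form; this text tells all that it offers.
- The arm moves only by the shell command python3 -m creep 'ROWS' [FORCE]. ROWS is JSON, one flat list of numbers, 7 for each row, row after row: the turn, a rotation vector about the tool's x, y, z in degrees, then the shift along the tool's x, y, z in cm, then the finger opening in cm, from 0 to 9.18. In form: [rx, ry, rz, tx, ty, tz, hand, rx, ry, rz, tx, ty, tz, hand, ...]. A call has 1 to 20 rows; each row shifts and turns the commanded pose from where the row before left it, along the tool's axes as they then stand; what a row does not reach is not made up. A row lasts 1/10 s, in which the tool goes at most 50 mm and 8.59 degrees, less where a joint would pass 70% of its speed; a pose out of reach is approached as far as the arm can. A call is refused whole if a number of a shift passes 5 or a number of a turn 8.59, either way. A call with a gripper value outside its range is refused whole. The fingers move at their own pace and stop on an object; FORCE is the grip in N (left out, the last holds). Time passes only in rows, so rows that do not move let the fingers close. It gives the time, the measured TCP pose, the force, the opening and the grip force at its end, in the units of the state.
- readout.get_state(): the state, without advancing time (a new reading comes with each control period).
- imaging.read_camera(name): name is "scene" or "side" or "wrist"; returns a dict with "img" (420x560x3 uint8, red, green, blue), "fx", "fy", "cx", "cy" (pixels), "xyz" and "rotation" of the camera in the world. Camera axes: x right, y down, z forward; pixel columns grow to the right and rows downward; lengths in mm; the calibration is good to about 2 mm. A picture is of the moment at which its call begins. There is no depth.
- ctrl.hand_in(): hands the job in; it is judged then, once.
The state is a dict: "t": time; "joint_positions": joint angles; "qd": joint speeds; "effort": joint torques, N m; "ee_pos": TCP position; "ee_rot": TCP orientation; "force": force on the tool from outside, world axes, zero at the start; "ft_torque": the same for the moment, N m; "finger_gap": opening from 0.0 (shut) to 1.0 (fully open); "grasp_force": force on a finger pad.
Only numpy, scipy, OpenCV 4.12 (cv2) and the standard library are available. Lean on these libraries where they do the work, as an engineer would, in place of code of your own. Each camera call takes 0.05 s, during which the arm holds its last target. There are 200 camera calls.

### The job

Make up two kits of fittings from the stock on the bench. The long tray gets the drawer kit: the longer metal pull in its long compartment and the wooden corner bracket in its short one; the square tray gets the door kit: the hinge in its long compartment, and the round knob and the magnetic catch in the two small ones, one in each, whichever you like. Set every piece down on the tray's floor the same way up as it lay (do not drop it in), and leave the short pull, the glue bottle and the mallet where they are.

Things in the scene. Friction and masses are not known exactly. Their poses are not given: they have to be found in the camera images.
- long_tray: Long white kit tray fixed to the bench, 270 (x) x 120 (y) x 32 mm high; walls 5, floor 4 mm thick. Origin: centre of its underside, on the bench; z up. One full-height cross wall (5 mm, at x = -42.5) makes two compartments, both 110 mm wide (y -55 to 55): the long one from x = -40 to 130 and the short one from x = -130 to -45.
- square_tray: Square white kit tray fixed to the bench, 200 x 200 x 32 mm high; walls 5, floor 4 mm thick. Origin: centre of its underside, on the bench; z up. Full-height 5 mm inner walls along y at x = 0, and along x at y = 0 on the +x side only, make a long compartment (x -95 to -2.5, y -95 to 95) and two small square ones (x 2.5 to 95; y 2.5 to 95 and y -95 to -2.5).
- long_pull: The longer of two aluminium bow-shaped drawer pulls, loose, standing on its two feet: a flat bar 140 (x) x 16 (y) x 10 mm (z from 22 to 32) on feet 14 x 20 mm at its two ends, total height 32 mm. Origin: midway between the feet, at the underside; x along the bar, z up. 65 to 125 g.
- short_pull: The shorter aluminium pull, of the same shape, only 90 mm long (height 32 mm); loose. Origin as for the long one. It is not part of a kit: it stays in the stock.
- bracket: Wooden L-shaped corner bracket lying flat, loose, 20 mm high, 40 g. Origin: centre of its 55 x 55 mm square outline, at the underside; z up. One arm, 18 mm wide, runs along x over the whole 55 mm (y -27.5 to -9.5); the other, 18 mm wide, along y (x -27.5 to -9.5, up to y = 27.5). The L is open towards +x, +y.
- knob: Round wooden cabinet knob standing on its foot, loose: foot 24 mm, head 34 mm in diameter between z = 17 and 28, total height 34 mm, 40 g. Origin: on its axis at the underside; z up.
- hinge: Steel cabinet hinge lying flat, loose, 97 mm long along x, 55 to 115 g: an arm 26 mm high (x -45 to 25, y -9 to 9), a mounting plate 44 mm wide, 5 mm high across one end (x -45 to -17) and a round cup 35 mm in diameter, 10 mm high at the other (centre x = 34). Between x = -16 and 16 there is only the arm. Origin: at the underside, on the arm's middle line; z up.
- catch: Grey plastic magnetic door catch, a rounded block 50 (x) x 20 (y) x 20 mm high with two small steel plates on top, loose, 30 g. Origin: centre of its underside; z up.
- glue_bottle: Yellow glue bottle with a blue label, standing to the left of the work, 58 mm in diameter, 170 mm high, loose. Origin: centre of its underside. To be left alone.
- mallet: Rubber mallet lying beyond the stock, loose: block head 54 (x) x 90 (y) x 54 mm high; handle 24 mm thick, 27 mm above the bench, reaching 275 mm from the head's centre along -x. Origin: under the head's centre. To be left alone.

How it is judged:
By the outcome, as a careful person would: the job done as asked, in the order asked, and still so for the second after the job is handed in, with the robot touching nothing.
It also fails if it takes over 112 s, if anything falls off the work surface, if the arm or the gripper's body presses on something with over 40 N, if the wrist force passes 120 N, or if a joint passes its speed limit or range.

## Working session

There is one attempt and no reset: what is moved stays moved. The work goes in short steps, Python scripts to look and compute and a shell command to move; the robot and the scene stay as the last step left them, time stands still between calls to the robot, and variables do not carry over. Pictures are saved under pics/ and viewed, at most 14 in all, crops included, and the job is handed in when it is done.

```bash
mkdir -p pics
python3 - <<'E'
from cell import readout, imaging
import cv2
s=readout.get_state(); print(s)
for n in ("scene","side"):
    c=imaging.read_camera(n); cv2.imwrite(f"pics/{n}0.png",c["img"][:,:,::-1])
    print(n,c["fx"],c["fy"],c["cx"],c["cy"],c["xyz"],c["rotation"])
E
```

```text
{'t': 0.0, 'joint_positions': array([ 1.05140008,  0.4352387 ,  0.02497237,  1.57411887, -0.01158182,
        1.1339959 , -0.0750915 ]), 'qd': array([ 2.25195072e-03, -7.98196835e-04,  4.90438035e-05, -1.62420221e-04,
       -2.69455296e-05,  1.79674535e-04,  1.94118551e-03]), 'effort': array([-3.00159363e-04, -6.67843151e+01,  9.85104404e-01, -3.14455819e+01,
       -6.04941719e-02,  4.29167377e-02,  1.46975090e-04]), 'ee_pos': array([ 252.769579  , -571.07584032,  250.92675929]), 'ee_rot': array([-7.69741307e-04,  9.78368779e-01,  2.06866813e-01, -2.45944797e-04]), 'force': array([-0.00038172, -0.32939588,  0.34020503]), 'ft_torque': array([-0.02300753,  0.02201966, -0.06012136]), 'grasp_force': 0.0, 'finger_gap': 0.9967617625174517}
scene 478.1581424868572 478.1581424868572 277.6898058391438 201.41156364892342 [ 938.61020843 -415.28639199 1052.25760796] [-0.26467452  0.91785129  0.28624435 -0.07456921]
side 381.0147492285245 381.0147492285245 282.7444904153661 209.84089930695941 [249.43226063 888.63720983 650.66390196] [ 0.09541001 -0.17616694  0.87705491 -0.43661977]
```

View pics/scene0.png

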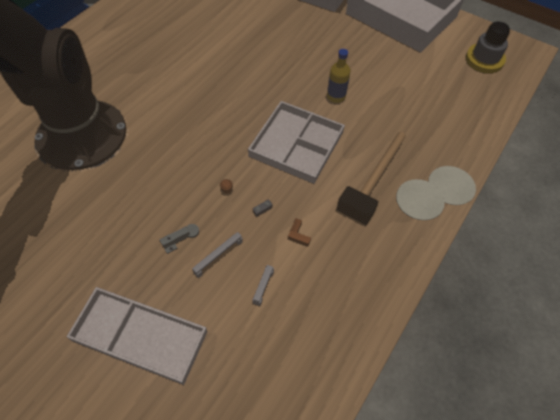

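View pics/side0.png

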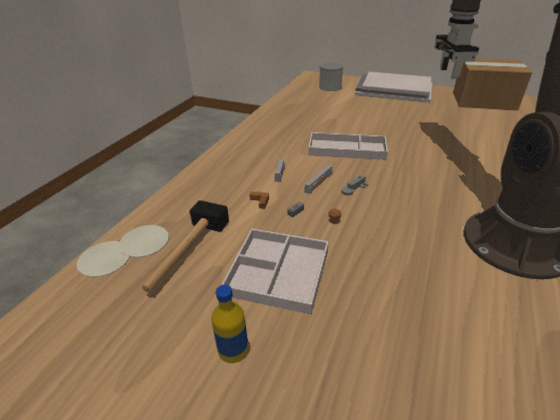

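Scene view: long tray about (138,335), square tray (297,142), hinge (180,238), long pull (218,255), short pull (263,285), catch (262,208), knob (226,186), bracket (299,233). The side view agrees.

```bash
cat > h.py <<'E'
import numpy as np, cv2
from scipy.spatial.transform import Rotation as R
def rot(q): return R.from_quat([q[1],q[2],q[3],q[0]])
def px2w(c,uv,z):
    uv=np.atleast_2d(np.asarray(uv,float))
    d=np.c_[(uv[:,0]-c["cx"])/c["fx"],(uv[:,1]-c["cy"])/c["fy"],np.ones(len(uv))]
    q=np.asarray(c["rotation"]); r=rot(q) if q.size==4 else R.from_matrix(q)
    d=r.apply(d); p=np.asarray(c["xyz"]); return p+d*((z-p[2])/d[:,2])[:,None]
def w2px(c,P):
    v=rot(c["rotation"]).inv().apply(np.atleast_2d(P)-c["xyz"])
    return np.c_[c["fx"]*v[:,0]/v[:,2]+c["cx"],c["fy"]*v[:,1]/v[:,2]+c["cy"]]
def rect(pts):
    (x,y),(w,h),a=cv2.minAreaRect(pts[:,:2].astype(np.float32))
    if w<h: w,h,a=h,w,a+90
    return np.round([x,y,w,h,(a+90)%180-90],1)
def blobs(mask,amin=30):
    cs,_=cv2.findContours(mask.astype(np.uint8)*255,cv2.RETR_EXTERNAL,cv2.CHAIN_APPROX_NONE)
    return [k[:,0] for k in cs if cv2.contourArea(k)>amin]
E
python3 - <<'E'
from h import *
from cell import imaging
c=imaging.read_camera("scene"); im=c["img"]; hsv=cv2.cvtColor(im,cv2.COLOR_RGB2HSV)
print(px2w(c,[[80,140]],60))
for n,p in dict(wood=(330,250),bracket=(300,238),knob=(226,184),pull=(218,255),catch=(262,208),hinge=(185,235),tray=(150,340)).items(): print(n,hsv[p[1],p[0]])
def go(name,m,z,roi):
    mm=np.zeros_like(m);x0,y0,x1,y1=roi;mm[y0:y1,x0:x1]=m[y0:y1,x0:x1]
    for k in blobs(mm): print(name,rect(px2w(c,k,z)),k.mean(0).round())
g=hsv[...,1]<75
go("ltray",g,32,(60,280,215,390));go("stray",g,32,(240,95,350,185))
go("hinge",g,13,(155,215,208,255));go("lpull",g,30,(188,228,247,280))
go("spull",g,30,(248,262,280,310));go("catch",g,18,(248,195,278,220))
r=(hsv[...,0]<10)&(hsv[...,1]>110)
go("knob",r,22,(215,172,240,200));go("bracket",r,18,(282,215,318,250))
cv2.imwrite("pics/crop1.png",cv2.resize(im[165:315,150:330,::-1],None,fx=4,fy=4,interpolation=cv2.INTER_CUBIC))
E
```

```text
[[ 66.16710477 -38.27511608  60.        ]]
wood [ 15  98 125]
bracket [ 12 136 109]
knob [ 12 134 105]
pull [ 9 30 84]
catch [10 19 82]
hinge [15 43 60]
tray [ 10  27 142]
ltray [ 532.1 -327.4  278.4  126.1   14.7] [139. 335.]
stray [519.5 312.  223.8 208.3 -82.4] [296. 141.]
hinge [448.7 -92.3  97.2  45.9  66.1] [179. 237.]
lpull [557.4 -81.7 145.3  30.3  78.5] [217. 254.]
lpull [473.1 -71.1  25.5  24.1 -50.6] [193. 232.]
spull [689.4 -83.3  99.8  23.  -75.5] [263. 285.]
catch [564.6  88.5  52.8  26.1  69.9] [262. 207.]
```

View pics/crop1.png

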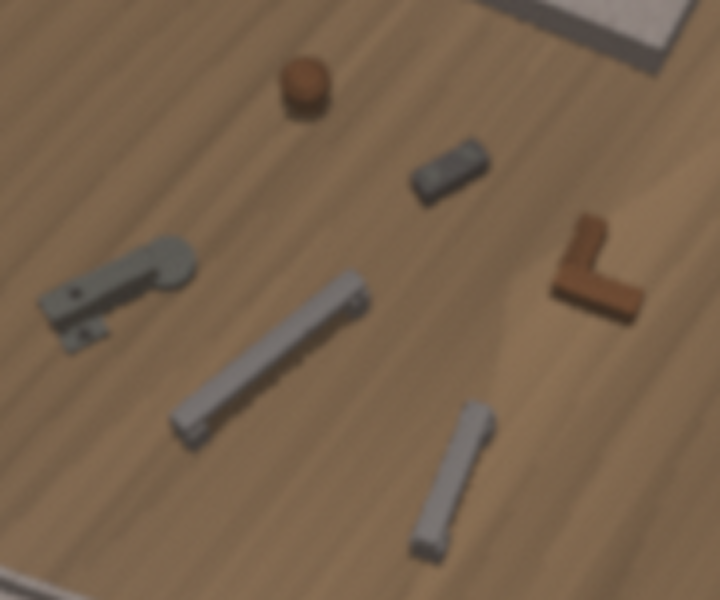

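Crop: long pull bar top from (183,420) to (353,282), catch (450,168), knob (306,80), bracket corner (560,280) with arms ending at (590,217) and (640,300), hinge arm end (45,305) and cup (170,262). That's enough to set out, so I'll turn to the long pull and go above it.

```bash
python3 -m creep '[0,0,-7.8,0,0,0,9,0,0,-7.8,0,0,0,9,0,0,-7.8,0,0,0,9,0,0,-7.8,0,0,0,9,0,0,-7.8,0,0,0,9,0,0,-7.8,0,0,0,9,0,0,-7.8,0,0,0,9,0,0,0,4.15,1.54,-0.35,9,0,0,0,4.15,1.54,-0.35,9,0,0,0,4.15,1.54,-0.35,9,0,0,0,4.15,1.54,-0.35,9,0,0,0,4.15,1.54,-0.35,9,0,0,0,4.15,1.54,-0.35,9,0,0,0,4.15,1.54,-0.35,9,0,0,0,4.15,1.54,-0.35,9,0,0,0,4.15,1.54,-0.35,9,0,0,0,4.15,1.54,-0.35,9,0,0,0,4.15,1.54,-0.35,9,0,0,0,4.15,1.54,-0.35,9,0,0,0,4.15,1.54,-0.35,9]' 20
cat >> h.py <<'E'
def toolang(s): v=rot(s["ee_rot"]).as_matrix()[:,0]; return np.degrees(np.arctan2(v[1],v[0]))
def delta(s,xyz,ang):
    "turn about tool z (deg, nearest of half turns) then shift in turned tool axes (cm), tool down"
    a0=toolang(s); d=(ang-a0+90)%180-90; a=np.radians(a0+d); D=np.asarray(xyz)-s["ee_pos"]
    x=np.array([np.cos(a),np.sin(a)]); y=np.array([x[1],-x[0]])
    print("rz",round(-d,1),"shift",np.round([D[:2]@x/10,D[:2]@y/10,-D[2]/10],2))
def look(name,fn):
    from cell import imaging
    c=imaging.read_camera(name); cv2.imwrite("pics/"+fn,c["img"][:,:,::-1]); return c
E
python3 - <<'E'
from h import *
from cell import readout
s=readout.get_state(); c=look("wrist","w1.png")
print(s["t"],s["ee_pos"],toolang(s),s["joint_positions"].round(2),rot(s["ee_rot"]).as_matrix()[:,2].round(3)); print(c["fx"],c["xyz"],rot(c["rotation"]).as_matrix().round(2).tolist())
np.savez("w1",**c)
E
```

```text
t: 2.15
ee_pos: [557.5, -81.4, 297.3]
ee_rot: [-0.0, 0.775, 0.632, -0.0]
force: [0.8, -0.6, 0.3]
finger_gap: 0.979
grasp_force: 0.0
2.15 [557.48748446 -81.38089921 297.25991821] 78.45640999427356 [ 0.37  0.34 -0.43  1.63  0.15  1.21 -0.29] [-0. -0. -1.]
304.3885436169997 [572.36826345  -4.98404794 430.21130358] [[0.98, -0.19, -0.06], [-0.2, -0.94, -0.28], [-0.0, 0.29, -0.96]]
```

View pics/w1.png

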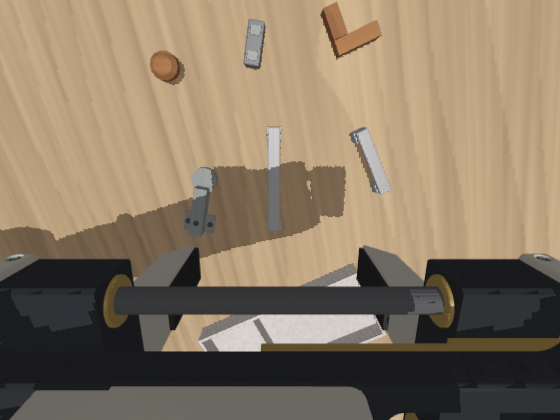

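Wrist view: long pull bar runs (274,127)–(274,230), cup of the hinge (204,178) with arm end about (198,230), catch (255,43), knob head (164,64), bracket corner about (338,48), long tray at the bottom.

Run:
```python
from h import *
from cell import readout
c=np.load("w1.npz"); c={k:c[k] for k in c}
def P(n,uv,z):
    p=px2w(c,uv,z)[:,:2]; print(n,p.round(1).tolist()); 
    d=p[1]-p[0]; print("   mid",p[:2].mean(0).round(1),"len",np.hypot(*d).round(1),"ang",np.degrees(np.arctan2(d[1],d[0])).round(1))
P("lpull",[(274,230),(274,127)],32)
P("spull",[(383,191),(357,132)],32)
P("hinge armend(z26),cup(z10)",[(199,225),(204,178)],26);P("cup",[(199,225),(204,178)],10)
P("catch",[(252,66),(258,22)],20)
P("knob",[(163,64),(163,65)],30)
P("bracket",[(338,45),(330,7)],20);P("bracket2",[(338,45),(380,31)],20)
hsv=cv2.cvtColor(c["img"],cv2.COLOR_RGB2HSV)
for n,p in dict(bt=(360,38),side=(362,45),wood=(300,60),kn=(162,60),catch=(254,40)).items(): print(n,hsv[p[1],p[0]])
m=hsv[...,1]>125
for k in blobs(m[:100],60): print("red",rect(px2w(c,k,20)),k.mean(0).round(),k.min(0),k.max(0))
m=(hsv[...,1]<60)
for k in blobs(m[:250],60): print("grey",rect(px2w(c,k,25)),k.mean(0).round(),k.min(0),k.max(0))
# trays, scene
s=np.array
from cell import imaging
c=imaging.read_camera("scene")
cv2.imwrite("pics/trays.png",np.hstack([cv2.resize(c["img"][275:395,55:215,::-1],None,fx=2.5,fy=2.5,interpolation=cv2.INTER_CUBIC),cv2.resize(c["img"][95:215,240:400,::-1],None,fx=2.5,fy=2.5,interpolation=cv2.INTER_CUBIC)]))
```

```text
lpull [[537.1, -146.3], [565.2, -11.2]]
   mid [551.1 -78.8] len 138.0 ang 78.2
spull [[691.3, -121.1], [666.9, -38.2]]
   mid [679.1 -79.6] len 86.4 ang 106.4
hinge armend(z26),cup(z10) [[434.8, -120.1], [459.6, -57.1]]
   mid [447.2 -88.6] len 67.7 ang 68.5
cup [[429.4, -124.7], [455.1, -59.2]]
   mid [442.3 -91.9] len 70.4 ang 68.5
catch [[553.2, 64.8], [570.8, 109.8]]
   mid [562.   87.3] len 48.4 ang 68.6
knob [[449.6, 86.6], [449.2, 85.5]]
   mid [449.4  86. ] len 1.1 ang -107.7
bracket [[660.2, 66.6], [656.8, 108.1]]
   mid [658.5  87.3] len 41.6 ang 94.7
bracket2 [[660.2, 66.6], [711.5, 71.5]]
   mid [685.9  69.1] len 51.5 ang 5.4
bt [ 14 134 179]
side [ 13 135  81]
wood [ 17  81 185]
kn [ 13 134 171]
catch [150   2 150]
red [447.8  86.7  35.6  32.6 -11.5] [165.  66.] [150  51] [179  80]
red [678.4  86.5  57.8  55.1  12.4] [347.  30.] [321   3] [380  57]
grey [446.8 -89.9 100.4  42.6  67.4] [201. 204.] [184 167] [217 236]
grey [681.7 -80.9  94.9  23.9 -75.5] [371. 160.] [350 127] [391 194]
grey [550.3 -80.  140.4  19.4  78.5] [274. 177.] [266 127] [281 230]
grey [561.   87.1  51.2  20.7  69.7] [254.  43.] [244  19] [264  68]
```

View pics/trays.png

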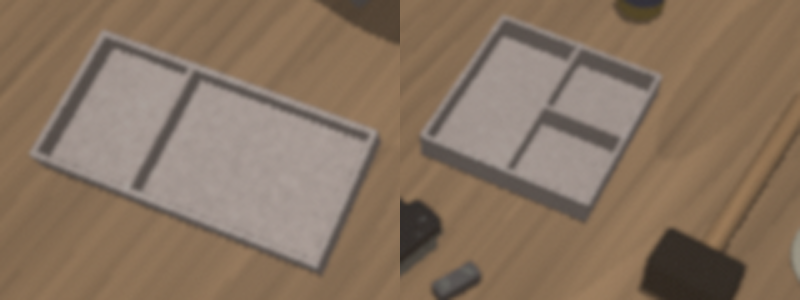

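Trays crop: long tray rim corners (105,33), (378,132), (322,270), (32,155), cross wall towards the image left. Square tray rim corners (503,18), (660,75), (587,208), (421,137), with the long compartment on the image left.

Run:
```python
from h import *
from cell import imaging, readout
c=imaging.read_camera("scene")
def T(n,uv,o,dx):
    # corners: TL,TR,BR,BL of crop
    p=px2w(c,np.array(uv)/2.5+o,32)[:,:2]; e=[np.hypot(*(p[(i+1)%4]-p[i])).round(1) for i in range(4)]
    v=(p[1]-p[0])/e[0]+(p[2]-p[3])/e[2]; w=(p[0]-p[3])/e[3]+(p[1]-p[2])/e[1]
    A=lambda q:np.degrees(np.arctan2(q[1],q[0])).round(1)
    print(n,p.round().tolist(),"c",p.mean(0).round(1),e,"x",A(v),"y",A(w))
    return p.mean(0)
L=T("long",[(105,33),(378,132),(322,271),(32,155)],[55,275],1)
S=T("sq",[(103,18),(260,75),(187,208),(21,137)],[240,95],1)
# check long tray short compartment wall point
print(px2w(c,np.array([(190,72),(137,189)])/2.5+[55,275],32).round())
print(px2w(c,np.array([(177,50),(112,165)])/2.5+[240,95],32).round())
print(px2w(c,np.array([(148,110),(218,146)])/2.5+[240,95],32).round())
delta(readout.get_state(),[551.5,-79,32-5+6-2],78.3)
```

```text
long [[389.0, -304.0], [647.0, -235.0], [681.0, -350.0], [418.0, -417.0]] c [ 533.8 -326.8] [np.float64(267.0), np.float64(119.8), np.float64(271.8), np.float64(116.9)] x 14.7 y 105.6
sq [[410.0, 402.0], [602.0, 432.0], [631.0, 231.0], [435.0, 207.0]] c [519.2 317.9] [np.float64(194.5), np.float64(202.5), np.float64(197.5), np.float64(196.0)] x 7.9 y 97.8
[[ 477. -288.   32.]
 [ 512. -388.   32.]]
[[506. 409.  32.]
 [536. 232.  32.]]
[[526. 317.  32.]
 [615. 319.  32.]]
rz 0.5 shift [-0.11 -0.64 26.61]
```

```bash
python3 -m creep '[0,0,0.4,-0.1,-0.6,4,6, 0,0,0,0,0,4,6, 0,0,0,0,0,4,6, 0,0,0,0,0,4,6, 0,0,0,0,0,4,6, 0,0,0,0,0,3,6, 0,0,0,0,0,2,6, 0,0,0,0,0,1.4,6, 0,0,0,0,0,0,6, 0,0,0,0,0,0,1, 0,0,0,0,0,0,1, 0,0,0,0,0,0,1, 0,0,0,0,0,0,1, 0,0,0,0,0,0,1, 0,0,0,0,0,0,1, 0,0,0,0,0,0,1, 0,0,0,0,0,0,1]' 25; python3 -c "
from h import *
c=look('wrist','w2.png')"
```

```text
t: 4.0
ee_pos: [550.9, -82.7, 33.4]
ee_rot: [0.0, 0.777, 0.63, 0.0]
force: [-0.8, -0.6, 2.7]
finger_gap: 0.169
grasp_force: 25.0
```

View pics/w2.png

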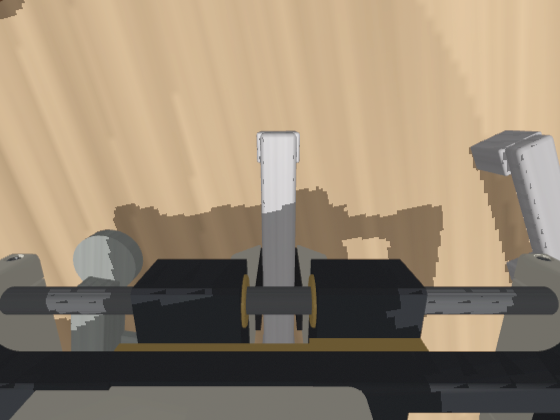

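```bash
python3 -m creep '[0,0,0,0,0,-2,1, 0,0,0,0,0,-4,1, 0,0,0,0,0,-4,1, 0,0,7.9,0,0,0,1, 0,0,7.9,0,0,0,1, 0,0,7.9,0,0,0,1, 0,0,7.9,0,0,0,1, 0,0,7.9,0,0,0,1, 0,0,7.9,0,0,0,1, 0,0,7.9,0,0,0,1, 0,0,7.9,0,0,0,1, 0,0,0,-0.64,3.85,0,1, 0,0,0,-0.64,3.85,0,1, 0,0,0,-0.64,3.85,0,1, 0,0,0,-0.64,3.85,0,1, 0,0,0,-0.64,3.85,0,1, 0,0,0,-0.64,3.85,0,1, 0,0,0,0,0,0,1]'; python3 -c "
from h import *
from cell import readout
s=readout.get_state();c=look('wrist','w3.png');print(toolang(s),s['ee_pos']);np.savez('w3',**c);delta(s,[574,-316,37.4],15)"
```

```text
t: 5.85
ee_pos: [571.3, -323.4, 132.7]
ee_rot: [0.002, 0.992, 0.126, -0.001]
force: [-0.8, -1.3, -1.3]
finger_gap: 0.169
grasp_force: 25.0
14.426956336942784 [ 571.29871161 -323.40210048  132.6813802 ]
rz -0.6 shift [ 0.45 -0.65  9.53]
```

View pics/w3.png

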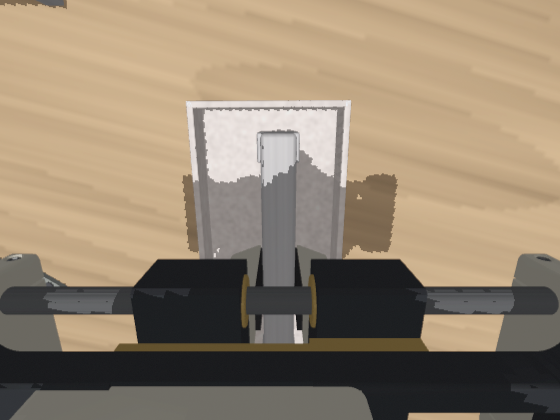

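The pull is over the long compartment. Far rim corners are at (188,101) and (350,101); the pull's near end is at (278,133).

Run:
```python
from h import *
from cell import readout
c=np.load("w3.npz"); c={k:c[k] for k in c}
p=px2w(c,[(188,101),(350,101)],32)[:,:2]; print(p.round(1)); d=p[0]-p[1]; L=np.hypot(*d); print(L,np.degrees(np.arctan2(d[1],d[0])))
y=d/L; x=np.array([y[1],-y[0]]); ctr=p.mean(0)-135*x; print("tray",ctr,np.degrees(np.arctan2(x[1],x[0])))
e=px2w(c,[(278,132)],132.7-6+5)[0,:2]; print("pull end",e)
s=readout.get_state(); print(s["ee_pos"],toolang(s))
t=ctr+45*x; pc=e-70*x; print("target",t,"pull now",pc,"need",t-pc)
a=np.radians(toolang(s)); X=np.array([np.cos(a),np.sin(a)]);Y=np.array([X[1],-X[0]]);print("tool cm",(t-pc)@X/10,(t-pc)@Y/10)
```

```text
[[ 642.4 -237.5]
 [ 671.6 -350.7]]
116.93954215529045 104.45900477274508
tray [ 526.29720121 -327.78962249] 14.45900477274506
pull end [ 641.20588854 -304.68114949]
[ 571.79913174 -319.54050187  132.48655039] 14.577924255152032
target [ 569.87189551 -316.55369719] pull now [ 573.42303075 -322.15925551] need [-3.55113524  5.60555831]
tool cm -0.20259114380455917 -0.6318902464112379
```

```bash
python3 -m creep '[0,0,0,0,-0.5,3,1, 0,0,0,0,0,3,1, 0,0,0,0,0,2,1, 0,0,0,0,0,1,1, 0,0,0,0,0,0,1, 0,0,0,0,0,0.2,1, 0,0,0,0,0,0.2,1, 0,0,0,0,0,0,1]'; python3 -c "
from cell import readout
s=readout.get_state();print(s['ee_pos'],s['force'])"
```

```text
t: 6.7
ee_pos: [572.2, -311.1, 40.0]
ee_rot: [0.0, 0.992, 0.129, 0.001]
force: [-1.0, -0.4, -1.8]
finger_gap: 0.168
grasp_force: 25.0
[ 572.2023052  -311.07927751   39.9686058 ] [-0.98664043 -0.38342001 -1.78252354]
```

```bash
python3 -m creep '[0,0,0,0,0,0.15,1, 0,0,0,0,0,0.1,1, 0,0,0,0,0,0,1,0,0,0,0,0,0,1]'; python3 -c "
from cell import readout
s=readout.get_state();print(s['ee_pos'],s['force'])"
```

```text
t: 7.1
ee_pos: [572.0, -311.1, 37.4]
ee_rot: [0.0, 0.992, 0.129, 0.0]
force: [-1.1, 0.5, 5.7]
finger_gap: 0.173
grasp_force: 25.0
[ 572.00839213 -311.10146423   37.3780379 ] [-1.14354527  0.47400071  5.6518533 ]
```

```bash
python3 -m creep '[0,0,0,0,0,0,3.6, 0,0,0,0,0,0,3.6, 0,0,0,0,0,0,3.6, 0,0,0,0,0,-2,3.6, 0,0,0,0,0,-4,3.6, 0,0,6.6,0,0,-4,3.6, 0,0,0,0,0,-4,3.6, 0,0,0,0.8,-3.7,-0.25,4, 0,0,0,0.8,-3.7,-0.25,4, 0,0,0,0.8,-3.7,-0.25,4, 0,0,0,0.8,-3.7,-0.25,4, 0,0,0,0.8,-3.7,-0.25,4, 0,0,0,0.8,-3.7,-0.25,4, 0,0,0,0.8,-3.7,-0.25,4, 0,0,0,0.8,-3.7,-0.25,4, 0,0,0,0.8,-3.7,-0.25,4, 0,0,0,0.8,-3.7,-0.25,4, 0,0,0,0,0,0,4, 0,0,0,0,0,0,4]'; python3 -c "
from h import *
from cell import readout
look('scene','s4.png')
c=look('wrist','w4.png');s=readout.get_state();print(toolang(s),s['ee_pos']);np.savez('w4',**c)
a=cv2.imread('pics/s4.png')[275:395,55:215];b=cv2.imread('pics/w4.png');cv2.imwrite('pics/m4.png',np.vstack([b[:330],cv2.resize(a,(360,270))[:, :].copy() if 0 else np.pad(cv2.resize(a,(360,270)),((0,0),(0,200),(0,0)))]))"
```

```text
t: 9.0
ee_pos: [597.6, 67.8, 201.6]
ee_rot: [-0.0, 0.997, 0.073, -0.0]
force: [0.2, -0.7, -1.2]
finger_gap: 0.434
grasp_force: 0.0
8.198951782333129 [597.64637564  65.30043725 201.49765398]
```

View pics/m4.png

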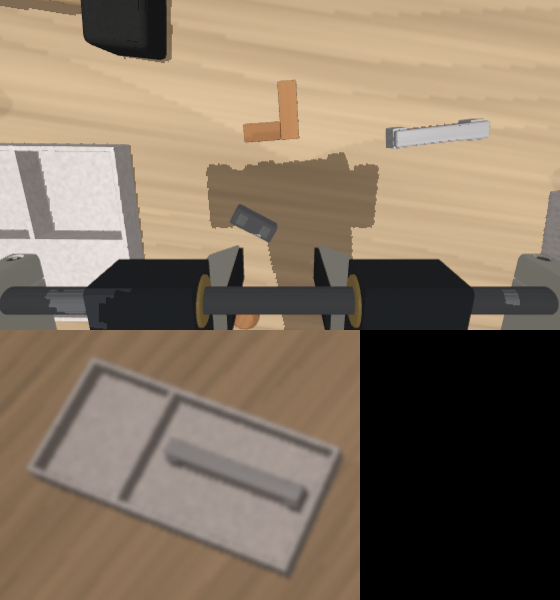

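Pull is well placed in the long compartment. Bracket: x-arm from its end (278–296,81) down to the outer corner (299,137), y-arm end at (244,125–141).

Run:
```python
from h import *
from cell import readout
c=np.load("w4.npz"); c={k:c[k] for k in c}
p=px2w(c,[(278,81),(296,80),(299,136),(244,125)],20)[:,:2]; print(p.round(1))
d=p[1]-p[2]; L=np.hypot(*d); a=np.degrees(np.arctan2(d[1],d[0])); print(L,a,np.hypot(*(p[0]-p[1])))
x=d/L; y=np.array([-x[1],x[0]])
# outer arm corner = p[1] is (27.5,-27.5) in bracket
o=p[1]-27.5*x+27.5*y; g=o+8*x-18.5*y; print("origin",o,"grasp",g)
delta(readout.get_state(),[g[0],g[1],28],a)
```

```text
[[709.3  83.4]
 [712.7  66.5]
 [661.8  55.2]
 [664.4 111. ]]
52.07896004021457 12.576660670173599 17.205058968225604
origin [679.84030579  87.38823998] grasp [691.6766453   71.07410295]
rz -4.4 shift [ 9.3   1.48 17.35]
```

```bash
python3 -m creep '[0,0,-4.4,0,0,0,4, 0,0,0,3.1,0.5,1,4, 0,0,0,3.1,0.5,1,4, 0,0,0,3.1,0.5,1,4, 0,0,0,0,0,4,4, 0,0,0,0,0,4,4, 0,0,0,0,0,3,4, 0,0,0,0,0,0,4, 0,0,0,0,0,0,4]'; python3 -c "
from h import *
from cell import readout
s=readout.get_state();delta(s,[691.7,71.1,28],12.6)"
```

```text
t: 10.0
ee_pos: [691.8, 71.0, 62.0]
ee_rot: [0.0, 0.994, 0.11, -0.0]
force: [0.2, -1.2, 0.6]
finger_gap: 0.439
grasp_force: 0.0
rz -0.0 shift [-0.01 -0.01  3.4 ]
```

```bash
python3 -m creep '[0,0,0,0,0,2,4, 0,0,0,0,0,1.4,4, 0,0,0,0,0,0,4, 0,0,0,0,0,0,1, 0,0,0,0,0,0,1, 0,0,0,0,0,0,1, 0,0,0,0,0,0,1, 0,0,0,0,0,0,1, 0,0,0,0,0,0,1, 0,0,0,0,0,0,1, 0,0,0,0,0,0,1]' 20 ; python3 -m creep '[0,0,0,0,0,-2,1, 0,0,0,0,0,-4,1, 0,0,-2,0,0,-4,1, 0,0,0,0,0,0,1, 0,0,0,-2.8,2.92,0,1, 0,0,0,-2.8,2.92,0,1, 0,0,0,-2.8,2.92,0,1, 0,0,0,-2.8,2.92,0,1, 0,0,0,-2.8,2.92,0,1, 0,0,0,-2.8,2.92,0,1, 0,0,0,-2.8,2.92,0,1, 0,0,0,-2.8,2.92,0,1, 0,0,0,-2.8,2.92,0,1, 0,0,0,-2.8,2.92,0,1, 0,0,0,-2.8,2.92,0,1, 0,0,0,-2.8,2.92,0,1, 0,0,0,0,0,0,1, 0,0,0,0,0,0,1]'; python3 -c "
from h import *
from cell import readout
s=readout.get_state();delta(s,[454.7,-353.2,32],14.6);c=look('wrist','w5.png');np.savez('w5',**c)"
```

```text
t: 11.1
ee_pos: [692.3, 72.5, 28.6]
ee_rot: [0.0, 0.994, 0.11, 0.001]
force: [-1.0, -0.4, 5.5]
finger_gap: 0.191
grasp_force: 20.0
t: 12.9
ee_pos: [454.6, -352.5, 127.5]
ee_rot: [-0.0, 0.992, 0.126, -0.0]
force: [0.5, 0.0, 0.8]
finger_gap: 0.193
grasp_force: 20.0
rz -0.1 shift [-0.01  0.07  9.55]
```

View pics/w5.png

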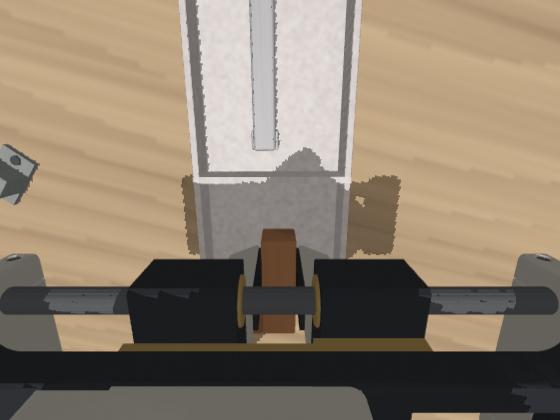

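Bracket is held. The cross wall rim runs (200,179)–(349,179); the bracket's front end is at (279,232). I'll measure the wall to confirm the fit.

Run:
```python
from h import *
c=np.load("w5.npz"); c={k:c[k] for k in c}
p=px2w(c,[(200,179),(349,179)],32)[:,:2]; m=p.mean(0); x=np.array([.967,.252]);y=np.array([-.252,.967])
print(p.round(),"tray centre",m+42.5*x)
g=np.array([454.7,-353.2]); b=g-8*x+18.5*y; print("bracket in tray",(b-m)@x-42.5,(b-m)@y)
```

```text
[[ 473. -286.]
 [ 501. -395.]] tray centre [ 528.19859607 -329.60576955]
bracket in tray -85.06742997238877 14.179995863875826
```

```bash
python3 -m creep '[0,0,0,-0.2,0,3,1, 0,0,0,0,0,3,1, 0,0,0,0,0,2,1, 0,0,0,0,0,1,1, 0,0,0,0,0,0,1, 0,0,0,0,0,0.25,1, 0,0,0,0,0,0.1,1, 0,0,0,0,0,0,1,0,0,0,0,0,0,1]'
```

```text
t: 13.85
ee_pos: [453.8, -352.4, 34.9]
ee_rot: [0.0, 0.992, 0.128, 0.0]
force: [-0.7, 0.6, -0.7]
finger_gap: 0.197
grasp_force: 20.0
```

```bash
python3 -m creep '[0,0,0,0,0,0.12,1, 0,0,0,0,0,0.1,1, 0,0,0,0,0,0,1,0,0,0,0,0,0,1]'
```

```text
t: 14.25
ee_pos: [453.6, -352.3, 32.6]
ee_rot: [0.0, 0.992, 0.128, 0.0]
force: [-0.9, 0.1, 6.7]
finger_gap: 0.194
grasp_force: 20.0
```

```bash
python3 -m creep '[0,0,0,0,0,0,3.8, 0,0,0,0,0,0,3.8, 0,0,0,0,0,0,3.8, 0,0,0,0,0,-2,3.8, 0,0,0,0,0,-4,3.8, 0,0,-7.6,0,0,-4,4, 0,0,-7.6,0,0,-4,4, 0,0,-7.6,0,0,-1,4, 0,0,-7.6,0,0,-1,4, 0,0,-7.6,0,0,0,4, 0,0,-7.6,0,0,0,4, 0,0,-7.6,0,0,0,4, 0,0,0,3.7,-2.6,0,4, 0,0,0,3.7,-2.6,0,4, 0,0,0,3.7,-2.6,0,4, 0,0,0,3.7,-2.6,0,4, 0,0,0,0,0,0,4, 0,0,0,0,0,0,4]'; python3 -c "
from h import *
from cell import readout
look('scene','s6.png')
c=look('wrist','w6.png');s=readout.get_state();print(toolang(s),s['ee_pos']);np.savez('w6',**c)
a=cv2.imread('pics/s6.png')[275:395,55:215];b=cv2.imread('pics/w6.png');cv2.imwrite('pics/m6.png',np.vstack([b[:330],np.pad(cv2.resize(a,(360,270)),((0,0),(0,200),(0,0)))]))"
```

```text
t: 16.05
ee_pos: [412.9, -175.3, 192.3]
ee_rot: [0.0, 0.829, 0.559, -0.0]
force: [0.0, -0.2, -0.6]
finger_gap: 0.434
grasp_force: 0.0
67.81855437746225 [ 413.18489319 -176.82985874  192.11271963]
```

View pics/m6.png

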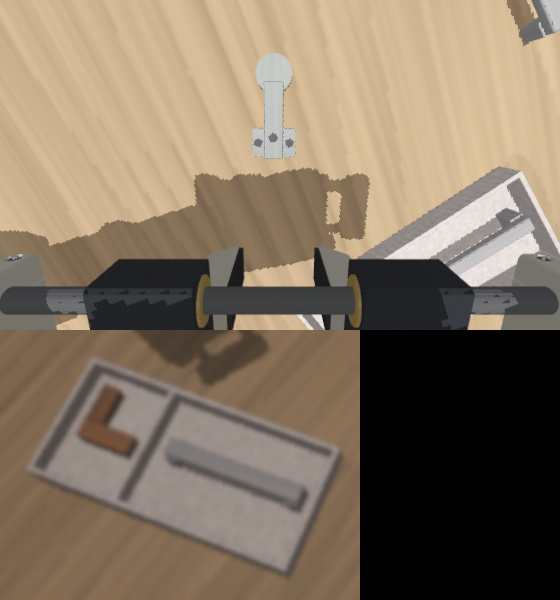

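Bracket sits well. Hinge: cup centre (274,71), plate edge (252–296,157), arm along column 273, straight along the tool axis.

Run:
```python
from h import *
from cell import readout
c=np.load("w6.npz"); c={k:c[k] for k in c}
s=readout.get_state()
p=px2w(c,[(274,71.5)],10)[0,:2]; q=px2w(c,[(273.5,82),(274,156)],26)[:,:2]; r=px2w(c,[(252,143),(296,143)],5)[:,:2]
print("cup",p,"arm",q,np.hypot(*(q[0]-q[1])),"plate",r.mean(0),np.hypot(*(r[0]-r[1])))
d=p-r.mean(0); print(np.hypot(*d),"exp 65"); a=np.degrees(np.arctan2(d[1],d[0])); x=d/np.hypot(*d)
o=p-34*x; print("ang",a,"origin",o, "alt", r.mean(0)+31*x, q.mean(0)+10*x)
delta(s,[o[0],o[1],28],a)
```

```text
cup [454.55564558 -60.99816723] arm [[ 450.1479912   -71.1179631 ]
 [ 425.26441253 -132.92745916]] 66.6303706267076 plate [ 429.14224069 -122.71839638] 45.25079866549111
66.74749309309877 exp 65
ang 67.62050558224794 origin [441.61050373 -92.43736733] alt [440.94516414 -94.05324336] [441.51359653 -92.77588757]
rz 0.2 shift [ 8.89 -0.58 16.41]
```

```bash
python3 -m creep '[0,0,0,3,-0.2,2,4, 0,0,0,3,-0.2,2,4, 0,0,0,2.9,-0.2,2,4, 0,0,0,0,0,4,4, 0,0,0,0,0,3,4, 0,0,0,0,0,0,4, 0,0,0,0,0,2,4, 0,0,0,0,0,1.2,4, 0,0,0,0,0,0,4, 0,0,0,0,0,0,1, 0,0,0,0,0,0,1, 0,0,0,0,0,0,1, 0,0,0,0,0,0,1, 0,0,0,0,0,0,1, 0,0,0,0,0,0,1, 0,0,0,0,0,0,1]' 25; python3 -c "
from h import *
from cell import readout
s=readout.get_state();print(toolang(s),s['ee_pos'])"
```

```text
t: 17.75
ee_pos: [441.4, -91.3, 30.7]
ee_rot: [0.001, 0.83, 0.558, 0.0]
force: [-0.9, -0.9, 7.5]
finger_gap: 0.192
grasp_force: 25.0
67.86883982382874 [441.41530713 -91.33490266  30.72643323]
```

```bash
python3 -m creep '[0,0,0,0,0,-2,1, 0,0,0,0,0,-4,1, 0,0,-7.5,0,0,-4,1, 0,0,-7.5,0,0,-2,1, 0,0,-7.5,0,0,0,1, 0,0,-7.5,0,0,0,1, 0,0,0,3.2,0.7,0,1, 0,0,0,3.2,0.7,0,1, 0,0,0,3.2,0.7,0,1, 0,0,0,3.2,0.7,0,1, 0,0,0,3.2,0.7,0,1, 0,0,0,3.2,0.7,0,1, 0,0,0,3.2,0.7,0,1, 0,0,0,3.2,0.7,0,1, 0,0,0,0,0,0,1, 0,0,0,0,0,0,1]'; python3 -c "
from h import *
from cell import readout
s=readout.get_state();print(toolang(s),s['ee_pos']);delta(s,[470.7,311.3,35],97.9)
c=look('scene','x.png');print('bottle cap z165',px2w(c,[(343,53)],165),'base',px2w(c,[(337,97)],0))
c=look('side','x2.png');print('bottle base',px2w(c,[(232,355)],0),px2w(c,[(224,292)],165))
c=look('wrist','w7.png');np.savez('w7',**c)"
```

```text
t: 19.35
ee_pos: [460.8, 170.7, 150.0]
ee_rot: [-0.0, 0.656, 0.755, -0.0]
force: [-0.4, -0.1, -1.2]
finger_gap: 0.192
grasp_force: 25.0
97.9953069735778 [460.83407312 170.69020257 149.96909906]
rz 0.1 shift [13.79  2.91 11.5 ]
bottle cap z165 [[514.20811709 541.69153633 165.        ]] base [[518.30955754 541.59043639   0.        ]]
bottle base [[507.08666541 551.57835028   0.        ]] [[510.48114501 541.01245918 165.        ]]
```

View pics/w7.png

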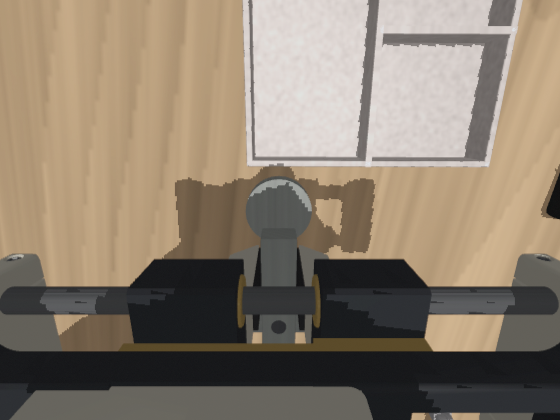

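Hinge is held. Square tray near rim corners are (248,164) and (490,165), with the middle wall meeting the rim at (369,164).

Run:
```python
from h import *
from cell import readout
c=np.load("w7.npz"); c={k:c[k] for k in c}
p=px2w(c,[(248,164),(490,165),(369,164),(245,30),(514,30)],32)[:,:2]; print(p.round(1)); d=p[1]-p[0]; L=np.hypot(*d); x=d/L; y=np.array([-x[1],x[0]])
print(L,np.degrees(np.arctan2(x[1],x[0]))); ctr=p[:2].mean(0)+100*y; print("ctr",ctr)
d=p[3]-p[0];print(np.degrees(np.arctan2(d[1],d[0])))
d=p[4]-p[1];print(np.degrees(np.arctan2(d[1],d[0])))
```

```text
[[429.6 209. ]
 [626.7 235.4]
 [528.  222.6]
 [416.9 305.6]
 [611.2 332.4]]
198.82117481968 7.625062510991124
ctr [514.85158686 321.30661675]
97.50090503756982
99.078172275135
```

```bash
python3 -m creep '[0,0,0,3.42,0.69,0,1, 0,0,0,3.42,0.69,0,1, 0,0,0,3.42,0.69,0,1, 0,0,0,3.42,0.69,0,1, 0,0,0,0,0,0,1, 0,0,0,0,0,3,1, 0,0,0,0,0,3,1, 0,0,0,0,0,3,1, 0,0,0,0,0,1.5,1, 0,0,0,0,0,0.6,1,0,0,0,0,0,0,1,0,0,0,0,0,0.2,1, 0,0,0,0,0,0,1,0,0,0,0,0,0,1]'; python3 -c "
from h import *
look('wrist','w8.png')"
```

```text
t: 20.9
ee_pos: [470.3, 309.7, 37.9]
ee_rot: [0.0, 0.657, 0.754, 0.001]
force: [-0.5, 0.3, -1.0]
finger_gap: 0.192
grasp_force: 25.0
```

View pics/w8.png

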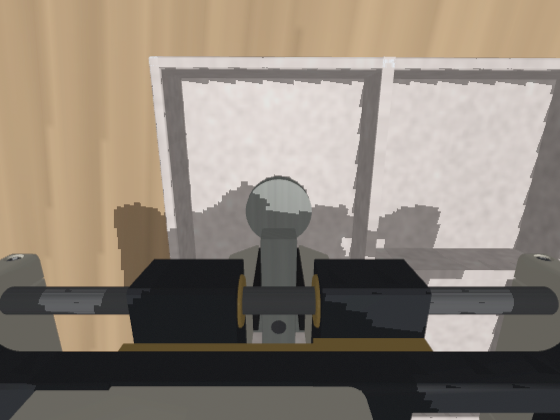

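Hinge is centred between the outer wall (col 170) and the middle wall (col 375). Lowering to contact.

```bash
python3 -m creep '[0,0,0,0,0,0.2,1, 0,0,0,0,0,0.15,1, 0,0,0,0,0,0,1,0,0,0,0,0,0,1]'
```

```text
t: 21.35
ee_pos: [470.1, 309.6, 34.7]
ee_rot: [0.0, 0.657, 0.754, 0.0]
force: [-4.2, -3.7, 15.1]
finger_gap: 0.194
grasp_force: 25.0
```

```bash
python3 -m creep '[0,0,0,0,0,0,3.2, 0,0,0,0,0,0,3.2, 0,0,0,0,0,0,3.2, 0,0,0,0,0,-3,3.2, 0,0,0,0,0,-4,3.2, 0,0,0,0,0,-4,3.2, 0,0,0,0,0,-4,5.5, 0,0,0,-3.78,-0.66,0,5.5, 0,0,0,-3.78,-0.66,0,5.5, 0,0,0,-3.78,-0.66,0,5.5, 0,0,0,-3.78,-0.66,0,5.5, 0,0,0,-3.78,-0.66,0,5.5, 0,0,0,-3.78,-0.66,0,5.5, 0,0,0,-3.78,-0.66,0,5.5, 0,0,0,-3.78,-0.66,0,5.5, 0,0,0,0,0,0,5.5, 0,0,0,0,0,0,5.5]'
python3 - <<'E'
from h import *
from cell import readout
s=readout.get_state(); c=look("wrist","w9.png"); print(s["ee_pos"],toolang(s),w2px(c,[[448,87,25]]),w2px(c,[[562,87,20]]))
hsv=cv2.cvtColor(c["img"],cv2.COLOR_RGB2HSV)
k0=None
for k in blobs((hsv[:245,:,1]>115),150):
    print("sat",k.mean(0).round(),k.min(0),k.max(0),rect(px2w(c,k,22)))
for k in blobs((hsv[:245,:,1]<60),150):
    print("grey",k.mean(0).round(),k.min(0),k.max(0),rect(px2w(c,k,20)))
E
```

```text
t: 23.05
ee_pos: [458.9, 1.9, 183.4]
ee_rot: [-0.0, 0.658, 0.753, -0.0]
force: [1.0, 0.4, 0.1]
finger_gap: 0.597
grasp_force: 0.0
[458.92343027   1.86314801 183.44100168] 97.73509863888735 [[279.84698449 111.95005963]] [[399.93732655 129.32567757]]
sat [280. 114.] [263  95] [298 132] [448.8  85.6  32.4  32.3 -82.2]
grey [397. 125.] [372  97] [421 153] [557.7  89.8  50.7  24.5  69.2]
```

```bash
python3 -m creep '[0,0,0,2.8,0,2,5.5, 0,0,0,2.8,0,2,5.5, 0,0,0,2.9,0,2,5.5, 0,0,0,0,0,4,5.5, 0,0,0,0,0,3.3,5.5, 0,0,0,0,0,0,5.5, 0,0,0,0,0,2.2,5.5, 0,0,0,0,0,0,5.5, 0,0,0,0,0,0,5.5, 0,0,0,0,0,0,2.5, 0,0,0,0,0,0,2.5, 0,0,0,0,0,0,2.5, 0,0,0,0,0,0,2.5, 0,0,0,0,0,0,2.5, 0,0,0,0,0,0,2.5, 0,0,0,0,0,0,2.5]' 15; python3 -m creep '[0,0,0,0,0,-2,2.5, 0,0,0,0,0,-4,2.5, 0,0,0,0,0,-4,2.5, 0,0,0,0,0,-2,2.5, 0,0,0,3.4,1.85,0,2.5, 0,0,0,3.4,1.85,0,2.5, 0,0,0,3.4,1.85,0,2.5, 0,0,0,3.4,1.85,0,2.5, 0,0,0,3.4,1.85,0,2.5, 0,0,0,3.4,1.85,0,2.5, 0,0,0,3.4,1.85,0,2.5, 0,0,0,3.4,1.85,0,2.5, 0,0,0,0,0,0,2.5, 0,0,0,0,0,0,2.5]'; python3 -c "
from h import *
from cell import readout
s=readout.get_state();print(toolang(s),s['ee_pos']);delta(s,[558.7,374.9,35],97.8)
c=look('wrist','w10.png');np.savez('w10',**c)"
```

```text
t: 24.7
ee_pos: [447.8, 86.8, 29.1]
ee_rot: [0.0, 0.657, 0.754, 0.0]
force: [-0.5, -0.2, 8.1]
finger_gap: 0.357
grasp_force: 15.0
t: 26.1
ee_pos: [556.1, 377.3, 147.9]
ee_rot: [-0.0, 0.656, 0.754, -0.0]
force: [-0.2, -0.9, -0.8]
finger_gap: 0.356
grasp_force: 15.0
97.95629685534706 [556.0592258  377.25517041 147.92645928]
rz 0.2 shift [-0.27  0.23 11.29]
```

View pics/w10.png

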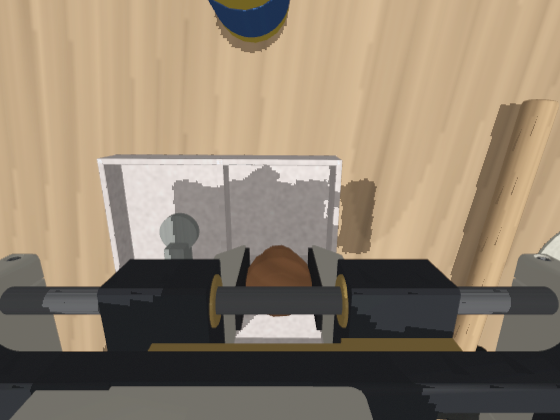

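Hinge is in place, knob held. The far rim's outer corners are (99,158) and (341,160); the bottle stands well beyond, at (250,20).

Run:
```python
from h import *
from cell import readout
c=np.load("w10.npz"); c={k:c[k] for k in c}; s=readout.get_state()
p=px2w(c,[(99,158),(341,160),(226,161)],32)[:,:2]; d=p[1]-p[0]; L=np.hypot(*d); x=d/L; y=np.array([-x[1],x[0]])
ctr=p[:2].mean(0)-100*y; print(p.round(1),L,np.degrees(np.arctan2(x[1],x[0])),ctr)
for sg in(1,-1): print(ctr+48.75*x+sg*48.75*y)
t=ctr+48.75*x+48.75*y; delta(s,[*t,34],97.9)
```

```text
[[404.4 405.6]
 [599.  431.3]
 [506.6 417.5]] 196.34918135787728 7.524450028173588 [514.78004774 319.33313452]
[556.72648839 374.04712832]
[569.49404154 277.38669387]
rz -0.0 shift [-1.900e-01  1.000e-02  1.139e+01]
```

```bash
python3 -m creep '[0,0,0,-0.2,0,4,2.5, 0,0,0,0,0,4,2.5, 0,0,0,0,0,2.4,2.5, 0,0,0,0,0,0.6,2.5, 0,0,0,0,0,0,2.5, 0,0,0,0,0,0.2,2.5, 0,0,0,0,0,0.15,2.5, 0,0,0,0,0,0,2.5, 0,0,0,0,0,0,2.5]'
```

```text
t: 27.05
ee_pos: [557.2, 374.8, 35.8]
ee_rot: [0.0, 0.657, 0.754, 0.001]
force: [0.5, 0.3, -0.1]
finger_gap: 0.358
grasp_force: 15.0
```

```bash
python3 -m creep '[0,0,0,0,0,0.15,2.5, 0,0,0,0,0,0.1,2.5, 0,0,0,0,0,0,2.5, 0,0,0,0,0,0,2.5]'
```

```text
t: 27.45
ee_pos: [557.1, 374.7, 33.3]
ee_rot: [0.0, 0.657, 0.754, 0.0]
force: [-1.5, -1.7, 6.6]
finger_gap: 0.36
grasp_force: 15.0
```

```bash
python3 -m creep '[0,0,0,0,0,0,4.1, 0,0,0,0,0,0,4.1, 0,0,0,0,0,0,4.1, 0,0,0,0,0,-3,4.1, 0,0,0,0,0,-4,4.1, 0,0,7.1,0,0,-4,4.1, 0,0,7.1,0,0,-4,4.1, 0,0,7.1,0,0,0,4.1, 0,0,7.1,0,0,0,4.1, 0,0,0,-3.92,1.14,0,4.1, 0,0,0,-3.92,1.14,0,4.1, 0,0,0,-3.92,1.14,0,4.1, 0,0,0,-3.92,1.14,0,4.1, 0,0,0,-3.92,1.14,0,4.1, 0,0,0,-3.92,1.14,0,4.1, 0,0,0,-3.92,1.14,0,4.1, 0,0,0,-3.92,1.14,0,4.1, 0,0,0,-3.92,1.14,0,4.1, 0,0,0,0,0,0,4.1]'
python3 - <<'E'
from h import *
from cell import readout
s=readout.get_state(); c=look("wrist","w11.png"); print(s["ee_pos"],toolang(s),w2px(c,[[560,88,20]]))
hsv=cv2.cvtColor(c["img"],cv2.COLOR_RGB2HSV)
for k in blobs((hsv[:245,:,1]<60),150):
    print("grey",k.mean(0).round(),k.min(0),k.max(0),rect(px2w(c,k,20)))
delta(s,[560.5,87.5,28],69.5)
E
```

```text
t: 29.35
ee_pos: [528.7, 1.1, 182.0]
ee_rot: [0.001, 0.824, 0.566, -0.002]
force: [0.7, 0.0, -0.2]
finger_gap: 0.446
grasp_force: 0.0
[528.71091691   1.08678369 182.01921982] 68.99045796208564 [[277.25534116 103.309938  ]]
grey [447. 214.] [414 178] [477 244] [681.  -74.5  92.5  26.  -75.5]
grey [277. 100.] [267  72] [288 129] [560.8  89.6  48.9  19.6  69. ]
grey [100.   8.] [62  0] [140  29] [447.8 206.8  65.4  21.4 -21. ]
rz -0.5 shift [ 9.21 -0.05 15.4 ]
```

```bash
python3 -m creep '[0,0,0,3,0,2,4.1, 0,0,0,3,0,2,4.1, 0,0,0,3,0,2,4.1, 0,0,0,0,0,4,4.1, 0,0,0,0,0,2,4.1, 0,0,0,0,0,0,4.1, 0,0,0,0,0,0,4.1]'; python3 -c "
from h import *
from cell import readout
s=readout.get_state();print(s['ee_pos']);delta(s,[560.5,88.5,28],69)"
```

```text
t: 30.1
ee_pos: [560.9, 93.6, 62.9]
ee_rot: [-0.0, 0.821, 0.57, 0.0]
force: [0.8, 0.1, -0.3]
finger_gap: 0.451
grasp_force: 0.0
[560.93081483  93.62303256  62.88194104]
rz 0.5 shift [-0.49  0.14  3.49]
```

```bash
python3 -m creep '[0,0,0.4,-0.4,0.1,0,4.1, 0,0,0,0,0,2,4.1, 0,0,0,0,0,1.5,4.1, 0,0,0,0,0,0,4.1, 0,0,0,0,0,0,4.1, 0,0,0,0,0,0,1, 0,0,0,0,0,0,1, 0,0,0,0,0,0,1, 0,0,0,0,0,0,1, 0,0,0,0,0,0,1, 0,0,0,0,0,0,1, 0,0,0,0,0,0,1]' 15; python3 -m creep '[0,0,0,0,0,-2,1, 0,0,0,0,0,-4,1, 0,0,-7.1,0,0,-4,1, 0,0,-7.1,0,0,-2,1, 0,0,-7.1,0,0,0,1, 0,0,-7.1,0,0,0,1, 0,0,0,3.73,0.7,0,1, 0,0,0,3.73,0.7,0,1, 0,0,0,3.73,0.7,0,1, 0,0,0,3.73,0.7,0,1, 0,0,0,3.73,0.7,0,1, 0,0,0,0,0,0,1, 0,0,0,0,0,0,1,0,0,0,0,0,0,1]'; python3 -c "
from h import *
from cell import readout
s=readout.get_state();print(s['ee_pos']);delta(s,[570.5,277.8,33],97.6)"
```

```text
t: 31.3
ee_pos: [560.7, 88.4, 28.0]
ee_rot: [0.0, 0.824, 0.567, 0.0]
force: [-1.8, -0.5, 6.5]
finger_gap: 0.216
grasp_force: 15.0
t: 32.7
ee_pos: [571.0, 276.5, 147.1]
ee_rot: [0.0, 0.66, 0.751, -0.001]
force: [-0.1, -0.7, -0.3]
finger_gap: 0.216
grasp_force: 15.0
[570.9847838  276.47056463 147.0864782 ]
rz -0.2 shift [ 0.14 -0.03 11.41]
```

```bash
python3 -m creep '[0,0,0,0,0,4,1, 0,0,0,0,0,4,1, 0,0,0,0,0,2.4,1, 0,0,0,0,0,0.6,1, 0,0,0,0,0,0,1, 0,0,0,0,0,0.2,1, 0,0,0,0,0,0.1,1, 0,0,0,0,0,0,1, 0,0,0,0,0,0,1]'
```

```text
t: 33.6
ee_pos: [571.3, 278.0, 35.3]
ee_rot: [0.0, 0.66, 0.752, 0.001]
force: [-0.7, 1.0, 0.1]
finger_gap: 0.219
grasp_force: 15.0
```

```bash
python3 -m creep '[0,0,0,0,0,0.15,1, 0,0,0,0,0,0.15,1, 0,0,0,0,0,0,1, 0,0,0,0,0,0,1]'
```

```text
t: 34.0
ee_pos: [571.0, 277.9, 31.9]
ee_rot: [0.0, 0.659, 0.752, 0.0]
force: [-0.9, -0.3, 5.4]
finger_gap: 0.218
grasp_force: 15.0
```

```bash
python3 -m creep '[0,0,0,0,0,0,3.3, 0,0,0,0,0,0,3.3, 0,0,0,0,0,0,3.3, 0,0,0,0,0,-2,3.3, 0,0,0,0,0,-4,3.3, 0,0,0,0,0,-4,3.3, 0,0,0,0,0,-4,3.3, 0,0,0,-4,0,0,3.3, 0,0,0,-4,0,0,3.3, 0,0,0,-4,-2,0,3.3, 0,0,0,-4,-2,0,3.3, 0,0,0,-4,-2,0,3.3, 0,0,0,-4,-2,0,3.3, 0,0,0,0,0,0,3.3,0,0,0,0,0,0,3.3]'; python3 -c "
from h import *
c=look('wrist','w12.png')
look('scene','s12.png')
b=cv2.imread('pics/s12.png')[90:390,60:430];s=cv2.imread('pics/w12.png')[:245]
b=cv2.resize(b,None,fx=1.15,fy=1.15);o=np.zeros((b.shape[0]+245,560,3),np.uint8);o[:b.shape[0],:b.shape[1]]=b;o[b.shape[0]:]=s;print(o.shape);cv2.imwrite('pics/m12.png',o)"
```

```text
t: 35.5
ee_pos: [522.7, 28.2, 171.6]
ee_rot: [0.0, 0.661, 0.751, -0.0]
force: [0.4, 0.2, 0.1]
finger_gap: 0.36
grasp_force: 0.0
(590, 560, 3)
```

View pics/m12.png

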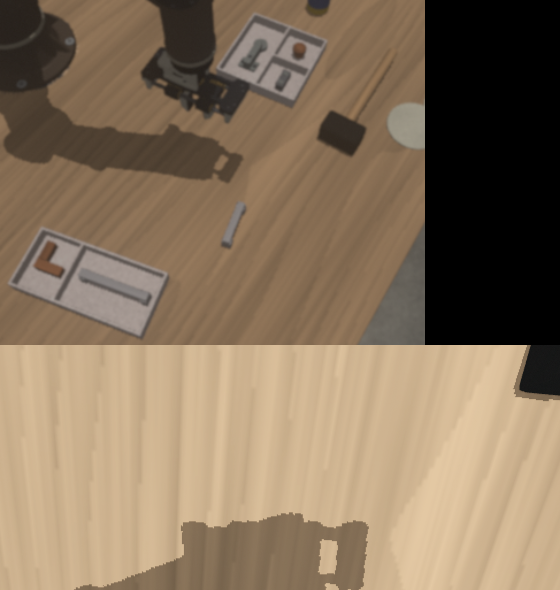

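All five pieces lie upright in their compartments: bracket (50,260), long pull (115,285), hinge (255,52), knob (299,50), catch (284,78). The short pull, mallet and bottle have not moved.

```bash
python3 -c "
from cell import ctrl
print(ctrl.hand_in())"
```

```text
the job is handed in; nothing more can be done
None
```

Both kits are made up and handed in at about 36 s of the 112 s allowed: all five pieces are in their compartments, and the short pull, glue bottle and mallet were left where they stood; no verdict came back.

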